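# Lock the tube wheel on the rotator shaft with its spring clip

## Robot

A 6-joint arm with a two-finger parallel gripper is mounted at the origin on the work surface. World frame = base frame: x ahead of the robot, y to its left, z up, the work surface at z = 0. Lengths are in m, angles in rad, forces in N, time in s.
With the tool pointing down it reaches from about 0.3 to 1 m from the base axis. Payload 5.1 kg.
Tool frame: the origin (TCP) lies at the very end of the fingers, on their centre line; the grasp point (between the pads) lies 19 mm behind it (arm.pinch_z is the distance from the TCP to the grasp point, in m); z points along the fingers, y is the line along which they close (so a half turn about z gives the same grasp; the last joint's range is limited). The gripper opens to 95 mm and grips with 3 to 60 N. Pads are 20 mm wide; open, the fingers measure 119 mm over their backs; the gripper's body (75 mm by 180 mm) begins 59 mm behind the grasp point.
Start: joints at [-1.335, 0.124, 1.65, -0, 1.367, -0.083], TCP at [0.204, -0.617, 0.215] pointing down, gripper open.
Joint ranges: [-2.61, 2.61], [-1.02, 2.33], [0.03, 2.71], [-1.35, 4.49], [0.32, 2.68], [-2.91, 2.91]. Speed limits (rad/s): [2.57, 2.57, 3.14, 3.14, 3.14, 3.14].

## Interface

Orientations are given as [roll, pitch, yaw] about the fixed x, y, z axes, in that order (R = Rz(yaw) Ry(pitch) Rx(roll)).
In Python, from station import arm gives the robot as it stands.
- The arm moves only by the shell command python3 -m crank 'ROWS'. ROWS is JSON, one flat list of numbers, 7 for each row, row after row: the opening, from -1 (shut) to 1 (fully open), so that 0 is half open, then the shift along the tool's x, y, z in cm, then the turn, a rotation vector about the tool's x, y, z in units of 5 degrees (1.0 is 5 degrees). A call has 1 to 8 rows; each row is the pose to reach, as a shift and turn from the pose commanded when the call began, along the tool's axes at that moment; what a row does not reach only later rows make up. A row lasts 1/12 s, in which the tool goes at most 41.7 mm and 7.16 degrees, less where a joint would pass 70% of its speed; a pose out of reach is approached as far as the arm can. A call with a gripper value outside its range is refused whole. The fingers move at their own pace and stop on an object; the grip force is fixed at half the most. Time passes only in rows, so rows that repeat a pose let the fingers close. It gives the time, the measured TCP pose, the force, the opening and the grip force at its end, in the units of the state.
- arm.get_state(): the state, without advancing time (a new reading comes with each control period).
- arm.get_image(name): name is "side" or "top" or "wrist"; returns (picture, depth): 400x640x3 uint8, red, green, blue; 400x640 float32, m along the optical axis (not along the pixel's ray), 0 where there is no reading.
- arm.camera_params(name): a dict with "vfov" (degrees; the focal length in pixels is half the picture's height over the tangent of half this angle, whatever the lens; pixels are square), "cx", "cy" (the principal point, pixels), "D" ([k1, k2, p1, p2, k3] as OpenCV has them; the pictures are not rectified), "xyz" and "rotation" of the camera in the world. Camera axes: x right, y up, looking along -z (the intrinsics and any distortion apply to the point x, -y, -z); pixel columns grow to the right and rows downward; lengths in m; the calibration is good to about 2 mm. A picture is of the moment at which its call begins: read the wrist's pose just before it. camera_params takes no time and is no camera call; for the wrist camera it gives the pose at the moment of the call.
- arm.finish_job(): hands the job in; it is judged then, once.
The state is a dict: "t": time; "joints": joint angles; "joint_velocities": joint speeds; "tau": joint torques, N m; "eef_pos": TCP position; "orientation": TCP orientation; "ft_force": force on the tool from outside, world axes, zero at the start; "ft_torque": the same for the moment, N m; "width": finger opening in m; "gripper_force": force on a finger pad.
Only numpy, scipy, OpenCV 4.12 (cv2) and the standard library are available. Lean on these libraries where they do the work, as an engineer would, in place of code of your own. Each camera call takes 0.05 s, during which the arm holds its last target. There are 200 camera calls.

## Task

The tube wheel of the sample rotator has crept out along its shaft: push it gently back along the shaft until it is fully home. Then take the orange-gripped spring clip out of its blue stand and press it down, without forcing it, into the shaft groove that the wheel has uncovered, until it snaps fully home around the shaft, and let go of it. Leave everything else where it is.

Things in the scene. Friction and masses are not known exactly. Their poses are not given: they have to be found in the camera images.
- groove_nominal (a point): Point on the axis of the rotator's level shaft, 100 mm above the table, where the clip groove would be without shims. -y: along the shaft to its free end (outward); +y: to the motor box (home); z up. Shims set shaft, wheel and groove together 4 to 28 mm further outward than this point (no reading tells how far): find the groove by feel. Across and in height the point is true.
- shaft_root (a point): Point where the shaft (steel, 24 mm in diameter) leaves the motor box, 112 mm home of groove_nominal. The groove in the shaft is 8 mm wide and has a round floor 16 mm in diameter; the plain shaft runs on 36 mm beyond it to the free end. The clip has 1.5 mm of play on each side in the groove.
- rotator: Tube rotator, fixed: white motor box with a green band, 130 x 100 mm, 150 mm high, with shaft and tube wheel. Origin: on the table below point groove_nominal, same axes. No part of it may be pushed with more than 25 N.
- wheel (a joint): How far (m) the wheel stands out from fully home: 0 = home at a hard stop, at most 0.024; slides at about 3 N and stays put. Grey disc, 120 mm across, 12 mm thick; its bright hub, 36 mm across, reaches 40 mm outward of the disc's outer face. When home, the hub's end face lies at the groove's home-side edge, 4 mm from the groove's middle. Bare of tube caps for 14 mm either side above the hub.
- clip: Spring clip, 30 g. Origin: centre of its mouth, on the shaft axis when seated; z up to the grip, x across the mouth, y its thickness (along the shaft). A half turn about z makes no difference. Steel plate 5 mm thick, 30 mm wide; its seat is 8 mm above the origin. Between clip and rotator more than 25 N spoils the clip.
- clip_grip (a point): Centre of the clip's orange grip block, 41 mm above the clip's origin: 24 mm (x) x 12 mm (y) x 38 mm high. Axes as the clip's.
- clip_noses (a point): Point midway between the rounded noses (6 mm thick, 11 mm apart) of the two sprung jaws, 6 mm below the clip's origin. The noses touch the groove floor with the clip's origin 13 mm above the shaft axis; on the plain shaft they rest at about 19 mm and cannot pass. In the groove about 7 to 12 N spreads the jaws and the clip snaps down onto its seat.
- clip_stand: Blue block 70 mm (x) x 50 mm (y) x 22 mm high, fixed to the table, with a slot 34 x 7 mm, 16 mm deep along its x axis, in which the clip stands loosely upright, its x along the slot's and its origin 15 mm above the table. Origin: centre of the underside.
- worn_clip: Worn grey-gripped clip with one jaw missing, lying flat and loose on the table, 30 x 60 mm, 12 mm high: not to be used. Origin: centre of the underside.
- tube_rack: White sample tube rack, 130 x 60 mm, 76 mm high with its capped tubes, loose. Origin: centre of the underside.
- reagent_box: Small blue box, 70 x 45 x 30 mm, loose. Origin: centre of the underside.
- spray: Red spray bottle, 72 mm in diameter, 160 mm high, loose. Origin: centre of the underside.
- driver: Screwdriver with a yellow handle, 170 mm long, lying loose on the table.
- marker: Black marker pen, 14 mm thick and 130 mm long, lying loose on the table.

How it is judged:
By the outcome, as a careful person would: the job done as asked, in the order asked, and still so for the second after the job is handed in, with the robot touching nothing.
It also fails if it takes over 64 s, if anything falls off the work surface, if the arm or the gripper's body presses on something with over 40 N, if the wrist force passes 120 N, or if a joint passes its speed limit or range.

## Working session

There is one attempt and no reset: what is moved stays moved. The work goes in short steps, Python scripts to look and compute and a shell command to move; the robot and the scene stay as the last step left them, time stands still between calls to the robot, and variables do not carry over. Pictures are saved under pics/ and viewed, at most 10 in all, crops included, and the job is handed in when it is done.

```bash
mkdir -p pics; ls
python3 - <<'E'
from station import arm
import cv2,numpy as np
print(arm.get_state())
for n in("top","side"):
    p,d=arm.get_image(n); cv2.imwrite(f"pics/{n}0.png",p[...,::-1]); np.savez(f"{n}0.npz",p=p,d=d)
    print(n,arm.camera_params(n))
E
```

```text
pics
{'t': 0.0, 'joints': array([-1.33459439e+00,  1.24493612e-01,  1.65167103e+00, -8.45960651e-06,
        1.36747976e+00, -8.26377188e-02]), 'joint_velocities': array([-7.76104320e-04, -9.31799259e-05, -1.46810598e-03,  1.87515520e-03,
        1.07938536e-03, -1.17850701e-03]), 'tau': array([-1.00056261e-04, -4.17603528e+01, -3.59934282e+01,  7.73886661e-02,
        4.91040177e-02, -1.57817935e-04]), 'eef_pos': array([ 0.20354909, -0.61663458,  0.21339624]), 'orientation': array([-3.13954723e+00, -1.61104919e-04,  3.18841209e-01]), 'ft_force': array([-0.11325793,  0.19323614,  0.42544735]), 'ft_torque': array([ 0.04980513, -0.00196083,  0.0267932 ]), 'gripper_force': 0.0, 'width': 0.09493070047711755}
top {'vfov': 45.579693591139986, 'cx': 319.01442060233785, 'cy': 192.66027503719172, 'D': array([-0.14711765,  0.        ,  0.        ,  0.        ,  0.        ]), 'xyz': array([0.34055625, 0.05813935, 1.3246865 ]), 'rotation': array([ 0.09143223,  0.00408347, -1.55341804])}
side {'vfov': 49.600927437974754, 'cx': 317.95260921161906, 'cy': 190.67963879721788, 'D': array([-0.0380516,  0.       ,  0.       ,  0.       ,  0.       ]), 'xyz': array([ 0.35757938, -0.66379987,  0.81578017]), 'rotation': array([ 0.76452898, -0.01684943, -0.13087726])}
```

View pics/top0.png

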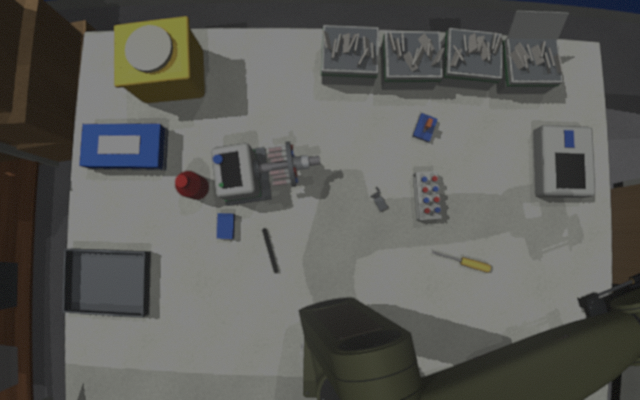

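View pics/side0.png

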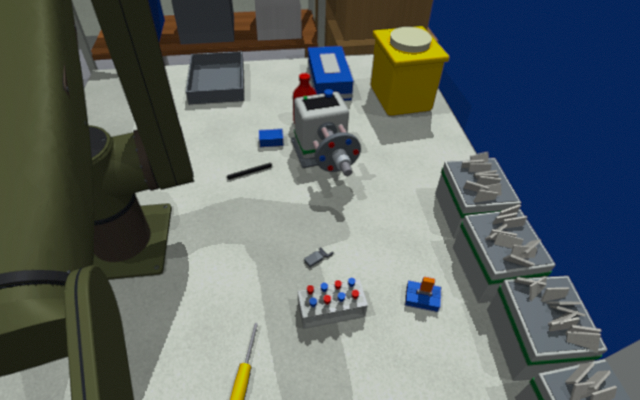

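The top view shows the rotator at (235,168), its shaft running right to (320,160), and the orange clip in its blue stand at (427,126). The side view shows the hub and shaft at (345,163) and the clip at (426,288).

```bash
cat > h.py <<'E'
import numpy as np,cv2
from scipy.spatial.transform import Rotation as R
from station import arm
def K(c):
    f=200/np.tan(np.radians(c["vfov"]/2)); return np.array([[f,0,c["cx"]],[0,f,c["cy"]],[0,0,1]])
def dirs(c,uv):
    q=cv2.undistortPoints(np.asarray(uv,float).reshape(-1,1,2),K(c),c["D"])[:,0]
    return np.c_[q[:,0],-q[:,1],-np.ones(len(q))]@R.from_euler("xyz",c["rotation"]).as_matrix().T
def plane(c,uv,z):
    d=dirs(c,uv); return c["xyz"]+d*((z-c["xyz"][2])/d[:,2])[:,None]
def cloud(c,d):
    v,u=np.mgrid[:400,:640]; return (c["xyz"]+dirs(c,np.c_[u.ravel(),v.ravel()])*d.reshape(-1,1)).reshape(400,640,3)
E
python3 - <<'E'
from h import *
for n in("top","side"):
    z=np.load(n+"0.npz");p,d=z["p"],z["d"];c=arm.camera_params(n);P=cloud(c,d);P[d==0]=np.nan
    hsv=cv2.cvtColor(p,cv2.COLOR_RGB2HSV);H,S,V=hsv[...,0],hsv[...,1],hsv[...,2]
    print(n,"table z",np.nanmedian(P[(S<40)&(abs(P[...,2])<.03)],0))
    u0,u1,v0,v1=(400,450,105,150) if n=="top" else (395,450,265,320)
    box=np.zeros(S.shape,bool);box[v0:v1,u0:u1]=1
    o=box&(H<16)&(S>130);b=box&(H>100)&(H<130)&(S>110)
    for nm,m in(("orange",o),("blue",b)):
        q=P[m];print(nm,m.sum(),"med",np.nanmedian(q,0),"lo",np.nanpercentile(q,3,0),"hi",np.nanpercentile(q,97,0))
        zt=.075 if nm=="orange" else .022
        t=m&(abs(P[...,2]-zt)<.006)
        if t.sum()>5:
            uv=np.argwhere(t)[:,::-1];X=plane(c,uv,zt)[:,:2]
            print("  top face",t.sum(),X.mean(0),cv2.minAreaRect((X*1000).astype(np.float32)))
    reg=(P[...,0]>.2)&(P[...,0]<.75)&(P[...,1]>-.1)&(P[...,1]>0.0)&(P[...,1]<.55)
    t=reg&(abs(P[...,2]-.15)<.006)&(S<60)
    print("boxtop",t.sum(),cv2.minAreaRect((P[t][:,:2]*1000).astype(np.float32)))
    u0,u1,v0,v1=(293,325,145,175) if n=="top" else (325,360,140,180)
    q=P[v0:v1,u0:u1].reshape(-1,3);q=q[(q[:,2]>.09)]
    # ridge profile along y
    for y in np.arange(-.02,.3,.008):
        s=q[abs(q[:,1]-y)<.004]
        if len(s)>3: print("y%.3f n%d x %.4f..%.4f zmax %.4f"%(y,len(s),s[:,0].min(),s[:,0].max(),s[:,2].max()))
E
python3 - <<'E'
import cv2
a=cv2.imread('pics/top0.png')[110:230,190:350];b=cv2.imread('pics/side0.png')[80:200,280:380]
cv2.imwrite('pics/c1.png',cv2.hconcat([cv2.resize(a,(480,360),interpolation=2),cv2.resize(b,(300,360),interpolation=2)]))
E
```

```text
top table z [ 0.36571369  0.10464968 -0.0004477 ]
orange 20 med [ 0.64903558 -0.22811974  0.07435752] lo [ 0.64190014 -0.23329355  0.07011804] hi [ 0.65824335 -0.22239044  0.07868996]
  top face 20 [ 0.64976577 -0.22764089] ((650.0865478515625, -227.66693115234375), (7.251579761505127, 18.843542098999023), 63.33845901489258)
blue 255 med [ 0.64368197 -0.22091785  0.02117928] lo [ 0.61730679 -0.25579282  0.01706557] hi [ 0.68349823 -0.20082775  0.02628655]
  top face 248 [ 0.64712785 -0.22352217] ((650.1717529296875, -228.58924865722656), (46.355072021484375, 67.0316162109375), 69.90522003173828)
boxtop 1893 ((511.2618408203125, 230.6934814453125), (128.78424072265625, 207.71548461914062), 8.943132400512695)
y0.060 n4 x 0.5290..0.5365 zmax 0.1100
y0.068 n26 x 0.5272..0.5470 zmax 0.1158
y0.076 n27 x 0.5257..0.5477 zmax 0.1157
y0.084 n28 x 0.5243..0.5479 zmax 0.1152
y0.092 n32 x 0.5172..0.5448 zmax 0.1164
y0.100 n42 x 0.5154..0.5494 zmax 0.1239
y0.108 n42 x 0.5150..0.5495 zmax 0.1211
y0.116 n42 x 0.5134..0.5464 zmax 0.1209
y0.124 n54 x 0.5001..0.5465 zmax 0.1477
y0.132 n55 x 0.4942..0.5
[... 473 characters left out ...]
1]
  top face 587 [ 0.64725527 -0.23492773] ((649.1690673828125, -232.2082977294922), (53.67934036254883, 69.56108856201172), 69.68303680419922)
boxtop 1163 ((501.47296142578125, 273.1983642578125), (127.19303894042969, 284.9429626464844), 9.915915489196777)
y0.068 n63 x 0.5244..0.5460 zmax 0.1144
y0.076 n23 x 0.5230..0.5468 zmax 0.1150
y0.084 n26 x 0.5219..0.5437 zmax 0.1141
y0.092 n49 x 0.5140..0.5430 zmax 0.1189
y0.100 n57 x 0.5124..0.5497 zmax 0.1209
y0.108 n33 x 0.5129..0.5447 zmax 0.1213
y0.116 n34 x 0.5100..0.5435 zmax 0.1185
y0.124 n61 x 0.4902..0.5424 zmax 0.1477
y0.132 n246 x 0.4906..0.5711 zmax 0.1514
y0.140 n210 x 0.4997..0.5812 zmax 0.1459
y0.148 n25 x 0.5547..0.5811 zmax 0.1343
```

View pics/c1.png

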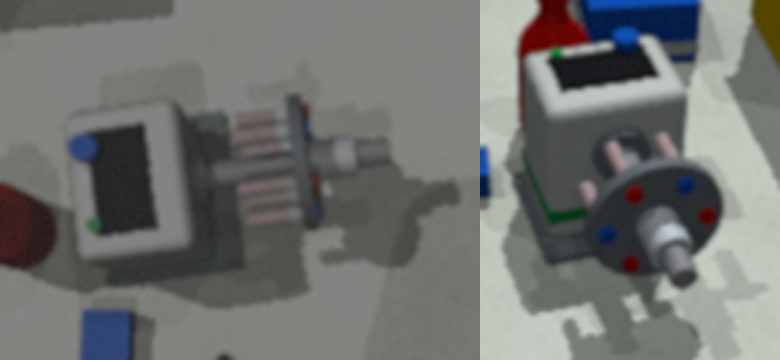

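The crop shows the disc at (300,165), its bright hub ending at about (355,153) and the shaft tip at (388,150). The groove is still covered. The stand's yaw is about -20° and the rotator's about +9°. Next I go to a hover over the shaft with the gripper shut.

```bash
cat >> h.py <<'E'
def rows(xyz,yaw):
    "shift (cm) and turn (5 deg) in tool axes from measured pose to a tool-down pose"
    s=arm.get_state();A=R.from_euler("xyz",s["orientation"])
    r=(A.inv()*R.from_euler("xyz",[np.pi,0,yaw])).as_rotvec(degrees=True)/5
    print(np.round(A.inv().apply(np.array(xyz)-s["eef_pos"])*100,2),np.round(r,2))
E
python3 - <<'E'
from h import *
for n in("top","side"):
    z=np.load(n+"0.npz");p,d=z["p"],z["d"];c=arm.camera_params(n);P=cloud(c,d)
    t=(abs(P[...,2]-.15)<.008)&(P[...,0]>.42)&(P[...,0]<.62)&(P[...,1]>.22)&(P[...,1]<.36)
    print(n,"box",cv2.minAreaRect((P[t][:,:2]*1000).astype(np.float32)))
rows([.535,.08,.25],np.radians(99))
E
```

```text
top box ((503.451904296875, 283.6573791503906), (129.73703002929688, 100.33631134033203), 10.20085620880127)
side box ((499.7292785644531, 282.9330749511719), (127.27567291259766, 103.30029296875), 9.915915489196777)
[ 53.31 -55.78  -3.54] [ -0.02  -0.02 -16.15]
```

```bash
python3 -m crank '[-1,53.3,-55.8,-3.5,0,0,-16.3,-1,53.3,-55.8,-3.5,0,0,-16.3,-1,53.3,-55.8,-3.5,0,0,-16.3,-1,53.3,-55.8,-3.5,0,0,-16.3,-1,53.3,-55.8,-3.5,0,0,-16.3,-1,53.3,-55.8,-3.5,0,0,-16.3,-1,53.3,-55.8,-3.5,0,0,-16.3,-1,53.3,-55.8,-3.5,0,0,-16.3]'
python3 - <<'E'
from h import *
rows([.536,.08,.25],np.radians(100))
E
```

```text
t: 0.77
eef_pos: [0.3468, -0.3144, 0.2294]
orientation: [-3.141, -0.0, 1.324]
ft_force: [1.1, -0.8, -0.5]
width: 0.0472
gripper_force: 0.0
[42.87  8.73 -2.05] [-0.   -0.   -4.82]
```

```bash
python3 -m crank '[-1,0,0,0,0,0,0,-1,0,0,0,0,0,0]' >/dev/null
python3 - <<'E'
from h import *
print(arm.get_state()["eef_pos"]);rows([.536,.08,.25],np.radians(100))
E
```

```text
[ 0.34733206 -0.31485033  0.22966166]
[42.91  8.57 -2.05] [ 0.    0.01 -4.85]
```

```bash
python3 -m crank '[-1,42.9,8.6,-2.1,0,0,-4.85,-1,42.9,8.6,-2.1,0,0,-4.85,-1,42.9,8.6,-2.1,0,0,-4.85,-1,42.9,8.6,-2.1,0,0,-4.85,-1,42.9,8.6,-2.1,0,0,-4.85,-1,42.9,8.6,-2.1,0,0,-4.85,-1,42.9,8.6,-2.1,0,0,-4.85,-1,42.9,8.6,-2.1,0,0,-4.85]'
python3 - <<'E'
from h import *
rows([.536,.08,.25],np.radians(100))
E
```

```text
t: 1.6
eef_pos: [0.4922, -0.0162, 0.2456]
orientation: [-3.141, 0.001, 1.739]
ft_force: [1.5, -0.4, -0.1]
width: 0.0002
gripper_force: 0.0
[ 8.75  5.93 -0.45] [-0.    0.01 -0.07]
```

```bash
python3 -m crank '[-1,8.7,5.9,-0.4,0,0,0,-1,8.7,5.9,-0.4,0,0,0,-1,8.7,5.9,-0.4,0,0,0,-1,8.7,5.9,-0.4,0,0,0,-1,8.7,5.9,-0.4,0,0,0]'
python3 - <<'E'
from h import *
print(arm.get_state()["eef_pos"])
c=arm.camera_params("wrist");p,d=arm.get_image("wrist");print(c)
cv2.imwrite("pics/w1.png",p[...,::-1]);np.savez("w1.npz",p=p,d=d)
E
```

```text
t: 2.02
eef_pos: [0.5352, 0.0786, 0.2489]
orientation: [-3.14, 0.001, 1.742]
ft_force: [0.0, -0.7, -0.3]
width: 0.0003
gripper_force: 0.0
[0.53522688 0.07859422 0.24892852]
{'vfov': 68.60667188306795, 'cx': 320.0927978565091, 'cy': 200.31726140038765, 'D': array([-0.02809002,  0.        ,  0.        ,  0.        ,  0.        ]), 'xyz': array([0.52318797, 0.15249401, 0.41855858]), 'rotation': array([-0.26889087,  0.00165412,  0.17094545])}
```

View pics/w1.png

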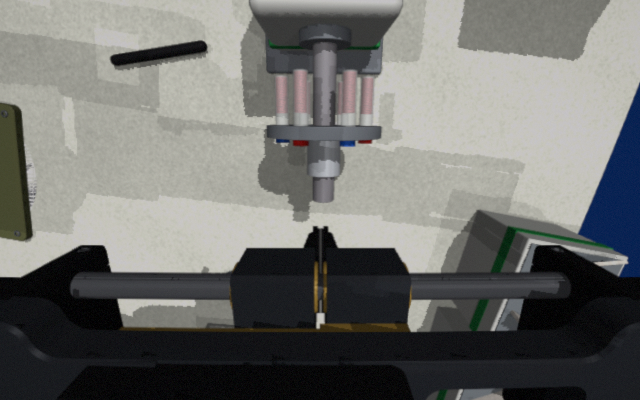

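The wrist view shows the shaft running from (325,40) to its free end at (323,200), the hub end at about row 176, and the disc at row 132 with clear metal over the hub. The closed fingers are at (320,235).

Run:
```python
from h import *
z=np.load("w1.npz");p,d=z["p"],z["d"];c=arm.camera_params("wrist");P=cloud(c,d)
m=(d>0)&(P[...,2]>.085)&(P[...,2]<.135)
L=[]
for v in list(range(50,122,6))+list(range(140,206,3)):
    u=np.flatnonzero(m[v,295:355])+295
    # contiguous run about column 324
    if len(u)<5: continue
    g=np.split(u,np.flatnonzero(np.diff(u)>1)+1);g=[k for k in g if k[0]<=324<=k[-1]]
    if not g: continue
    a,b=g[0][0]-.5,g[0][-1]+.5
    X=plane(c,[[a,v],[b,v]],.102);M=X.mean(0);w=np.hypot(*(X[1]-X[0])[:2])
    print(v,a,b,np.round(M[:2],4),"w%.4f"%w,"zmax %.4f"%P[v,int(a+1):int(b),2].max());L.append([*M[:2],w])
L=np.array(L);k=np.polyfit(L[:,1],L[:,0],1,w=1*(abs(L[:,2]-.03)<.01));print("x=%.4f*y+%.4f yaw %.2f"%(*k,np.degrees(np.arctan(-k[0]))))
for y in(.08,.1,.12):print(y,np.polyval(k,y))
# disc outer face
t=(P[...,2]>.125)&(P[...,2]<.17)&(P[...,1]<.18);q=P[t];print("disc",t.sum(),np.percentile(q,[2,50,98],axis=0))
```

```text
50 321.5 336.5 [0.5198 0.2191] w0.0148 zmax 0.1124
56 312.5 335.5 [0.5159 0.2128] w0.0228 zmax 0.1131
62 312.5 335.5 [0.5169 0.2074] w0.0229 zmax 0.1120
68 312.5 335.5 [0.5178 0.2019] w0.0230 zmax 0.1129
74 312.5 336.5 [0.5193 0.1964] w0.0241 zmax 0.1123
80 312.5 336.5 [0.5203 0.1908] w0.0243 zmax 0.1121
86 312.5 336.5 [0.5213 0.1852] w0.0244 zmax 0.1122
92 312.5 336.5 [0.5223 0.1795] w0.0245 zmax 0.1121
98 312.5 335.5 [0.5228 0.1736] w0.0236 zmax 0.1126
104 317.5 335.5 [0.5263 0.1683] w0.0185 zmax 0.1120
110 312.5 335.5 [0.5248 0.162 ] w0.0238 zmax 0.1136
116 312.5 335.5 [0.5258 0.1561] w0.0239 zmax 0.1130
143 308.5 339.5 [0.5306 0.1288] w0.0330 zmax 0.1184
146 306.5 340.5 [0.5306 0.1256] w0.0363 zmax 0.1187
149 306.5 340.5 [0.5312 0.1225] w0.0364 zmax 0.1184
152 306.5 340.5 [0.5317 0.1193] w0.0365 zmax 0.1183
155 306.5 340.5 [0.5323 0.1162] w0.0366 zmax 0.1181
158 306.5 340.5 [0.5328 0.113 ] w0.0367 zmax 0.1186
161 306.5 340.5 [0.5334 0.1098] w0.0368 zmax 0.1186
164 306.5 339.5 [0.5334 0.1065] w0.0358 zmax 0.1183
167 307.5 339.5 [0.5345 0.1034] w0.0348 zmax 0.1184
170 307.5 339.5 [0.5351 0.1001] w0.0349 zmax 0.1183
173 307.5 339.5 [0.5356 0.0969] w0.0350 zmax 0.1182
176 312.5 335.5 [0.5367 0.0937] w0.0252 zmax 0.1191
179 312.5 334.5 [0.5368 0.0903] w0.0242 zmax 0.1120
182 312.5 334.5 [0.5374 0.087 ] w0.0242 zmax 0.1118
185 312.5 334.5 [0.5379 0.0836] w0.0243 zmax 0.1126
188 312.5 333.5 [0.538  0.0802] w0.0233 zmax 0.1126
191 312.5 333.5 [0.5386 0.0768] w0.0233 zmax 0.1117
194 312.5 333.5 [0.5391 0.0735] w0.0234 zmax 0.1118
197 312.5 333.5 [0.5397 0.07  ] w0.0235 zmax 0.1125
200 313.5 333.5 [0.5409 0.0667] w0.0224 zmax 0.1124
x=-0.1657*y+0.5516 yaw 9.41
0.08 0.5383398127127815
0.1 0.5350248809545648
0.12 0.5317099491963481
disc 3082 [[0.48090194 0.05746468 0.12832815]
 [0.52761526 0.14548506 0.14462581]
 [0.86319213 0.1782869  0.15978516]]
```

```bash
python3 -m crank '[-1,0,0.3,4,0,0,0,-1,0,0.3,8,0,0,0,-1,0,0.3,11.8,0,0,0,-1,1,0.3,11.8,0,0,0,-1,2,0.3,11.8,0,0,0,-1,3,0.3,11.8,0,0,0,-1,3.5,0.3,11.8,0,0,0,-1,3.5,0.3,11.8,0,0,0]'
python3 -m crank '[-1,0.2,0,0,0,0,0,-1,0.4,0,0,0,0,0,-1,0.6,0,0,0,0,0,-1,0.6,0,0,0,0,0]'
```

```text
t: 2.73
eef_pos: [0.5335, 0.1155, 0.1352]
orientation: [3.136, 0.0, 1.743]
ft_force: [-0.3, 0.1, -0.4]
width: 0.0007
gripper_force: 0.0
t: 3.07
eef_pos: [0.5308, 0.1203, 0.1321]
orientation: [3.141, 0.0, 1.742]
ft_force: [0.5, -0.6, -0.6]
width: 0.0002
gripper_force: 0.0
```

```bash
python3 -m crank '[-1,0.2,0.1,0.1,0,0,0,-1,0.4,0.1,0.1,0,0,0,-1,0.6,0.1,0.1,0,0,0]'
python3 -m crank '[-1,0.1,0,0,0,0,0,-1,0.2,0,0,0,0,0,-1,0.3,0,0,0,0,0]'
python3 -m crank '[-1,0.1,0,0,0,0,0,-1,0.2,0,0,0,0,0,-1,0.3,0,0,0,0,0]'
```

```text
t: 3.32
eef_pos: [0.5308, 0.1255, 0.1305]
orientation: [-3.141, 0.002, 1.742]
ft_force: [0.9, -3.6, 0.0]
width: 0.0005
gripper_force: 1.6
t: 3.57
eef_pos: [0.5302, 0.1288, 0.1305]
orientation: [3.142, 0.001, 1.742]
ft_force: [1.4, -3.5, -1.0]
width: 0.0002
gripper_force: 1.6
t: 3.82
eef_pos: [0.5297, 0.132, 0.1305]
orientation: [3.142, 0.0, 1.742]
ft_force: [1.6, -2.7, -1.5]
width: 0.0007
gripper_force: 1.6
```

```bash
python3 -m crank '[-1,0.1,0,0,0,0,0,-1,0.2,0,0,0,0,0,-1,0.3,0,0,0,0,0]'
python3 -m crank '[-1,0.1,0,0,0,0,0,-1,0.1,0,0,0,0,0]'
```

```text
t: 4.07
eef_pos: [0.5291, 0.135, 0.1307]
orientation: [-3.141, 0.0, 1.742]
ft_force: [2.2, -2.2, -0.6]
width: 0.0008
gripper_force: 1.5
t: 4.23
eef_pos: [0.5288, 0.1362, 0.1307]
orientation: [-3.141, -0.0, 1.742]
ft_force: [1.7, -1.6, -1.5]
width: 0.0007
gripper_force: 1.2
```

```bash
python3 -m crank '[-1,0.1,0,0,0,0,0,-1,0.1,0,0,0,0,0]'
```

```text
t: 4.4
eef_pos: [0.5287, 0.1371, 0.1307]
orientation: [-3.141, -0.0, 1.742]
ft_force: [1.1, -2.2, -0.9]
width: 0.0003
gripper_force: 1.2
```

```bash
python3 -m crank '[-1,0.1,0,0,0,0,0,-1,0.1,0,0,0,0,0]'
```

```text
t: 4.57
eef_pos: [0.5286, 0.1377, 0.1307]
orientation: [-3.141, 0.001, 1.742]
ft_force: [0.7, -3.8, -1.7]
width: 0.0003
gripper_force: 2.1
```

```bash
python3 -m crank '[-1,0.1,0,0,0,0,0,-1,0.1,0,0,0,0,0]'
```

```text
t: 4.73
eef_pos: [0.5286, 0.1377, 0.1308]
orientation: [-3.141, 0.003, 1.742]
ft_force: [2.1, -7.9, -0.8]
width: 0.0006
gripper_force: 3.8
```

```bash
python3 -m crank '[-1,0.1,0,0,0,0,0,-1,0.1,0,0,0,0,0]'
```

```text
t: 4.9
eef_pos: [0.5286, 0.1377, 0.1308]
orientation: [-3.141, 0.005, 1.742]
ft_force: [1.8, -11.5, -1.2]
width: 0.0004
gripper_force: 5.5
```

```bash
python3 -m crank '[-1,-1,0,0,0,0,0,-1,-3,0,0,0,0,0,-1,-5,0,-1,0,0,0,-1,-6,0,-4,0,0,0,-1,-6,0,-8,0,0,0,-1,-6,0,-12,0,0,0,-1,-6,0,-12,0,0,0,-1,-6,0,-12,0,0,0]'
python3 - <<'E'
from h import *
s=arm.get_state()
c=arm.camera_params("wrist");p,d=arm.get_image("wrist");print(s["eef_pos"])
cv2.imwrite("pics/w2.png",p[...,::-1]);np.savez("w2.npz",p=p,d=d)
P=cloud(c,d)
for u in(321,324,327):
  for v in range(126,212,2): 
    if u==324: print(v,np.round(P[v,u],4),p[v,u])
rows([.650,-.230,.16],np.radians(70))
E
```

```text
t: 5.57
eef_pos: [0.5403, 0.0814, 0.2552]
orientation: [3.134, -0.001, 1.742]
ft_force: [0.2, 0.2, 0.2]
width: 0.0006
gripper_force: 0.0
[0.54033777 0.08139529 0.25524155]
126 [0.5331 0.1508 0.1591] [84 88 92]
128 [0.5344 0.1482 0.1166] [ 99 100 102]
130 [0.5347 0.1463 0.117 ] [114 115 121]
132 [0.5351 0.1443 0.1159] [115 117 121]
134 [0.5354 0.1423 0.1165] [115 116 120]
136 [0.5358 0.1403 0.1167] [117 118 123]
138 [0.5361 0.1384 0.117 ] [117 118 121]
140 [0.5365 0.1364 0.1169] [116 117 121]
142 [0.5268 0.1547 0.425 ] [113 115 120]
144 [0.5372 0.1322 0.1156] [114 116 120]
146 [0.5376 0.1303 0.1163] [111 113 116]
148 [0.5379 0.1283 0.1169] [145 148 152]
150 [0.5383 0.1261 0.1154] [169 172 178]
152 [0.5386 0.1243 0.1173] [168 171 176]
154 [0.5391 0.122  0.1148] [169 171 176]
156 [0.5394 0.12   0.1156] [168 171 176]
158 [0.5398 0.1179 0.1159] [169 171 176]
160 [0.5401 0.1158 0.1153] [170 173 177]
162 [0.5405 0.1137 0.1155] [169 173 178]
164 [0.5409 0.1117 0.1156] [153 155 160]
166 [0.5419 0.1076 0.1022] [74 74 72]
168 [0.5423 0.1052 0.1011] [67 69 68]
170 [0.5426 0.1032 0.1022] [74 72 7
[... 192 characters left out ...]
] [110 106 111]
182 [0.5446 0.0912 0.1091] [111 107 112]
184 [0.545  0.0889 0.1085] [110 107 111]
186 [0.5455 0.0863 0.1068] [112 109 113]
188 [0.5458 0.0844 0.1086] [110 107 110]
190 [0.5462 0.0822 0.1084] [110 106 111]
192 [0.5466 0.08   0.1086] [109 106 110]
194 [0.5471 0.0775 0.1079] [107 104 108]
196 [0.5474 0.0755 0.1089] [107 104 108]
198 [0.5478 0.0731 0.1083] [104 102 105]
200 [0.5483 0.0707 0.1078] [105 103 106]
202 [0.5487 0.0681 0.1067] [150 149 144]
204 [ 5.567e-01  3.590e-02 -3.000e-04] [169 169 159]
206 [5.572e-01 3.290e-02 2.000e-04] [169 171 161]
208 [ 0.5578  0.0297 -0.    ] [173 173 163]
210 [ 0.5584  0.0263 -0.0013] [174 173 165]
[-32.58   5.6    9.21] [ 0.03 -0.02  5.96]
```

```bash
python3 -c "
import cv2
cv2.imwrite('pics/w2c.png',cv2.resize(cv2.imread('pics/w2.png')[30:220,230:430],(600,570),interpolation=2))"
```

```text
(no output)
```

View pics/w2c.png

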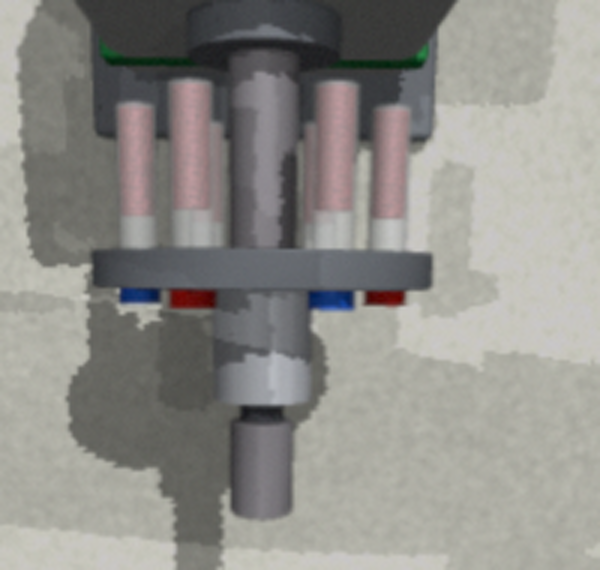

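The crop shows the wheel home against its stop. The dark groove is uncovered at (262,413), just outward of the hub end. Next, the clip.

```bash
python3 -m crank '[0,-32.5,5.6,0,0,0,5.96,0,-32.5,5.6,0,0,0,5.96,0,-32.5,5.6,0,0,0,5.96,0,-32.5,5.6,0,0,0,5.96,0,-32.5,5.6,0,0,0,5.96,0,-32.5,5.6,0,0,0,5.96,0,-32.5,5.6,0,0,0,5.96,0,-32.5,5.6,0,0,0,5.96]'
python3 -m crank '[0,0,0,0,0,0,0,0,0,0,0,0,0,0]'
python3 - <<'E'
from h import *
rows([.650,-.230,.20],np.radians(70))
E
```

```text
t: 6.28
eef_pos: [0.6486, -0.2314, 0.2477]
orientation: [-3.137, -0.002, 1.222]
ft_force: [0.3, -0.7, -0.3]
width: 0.0456
gripper_force: 0.0
t: 6.45
eef_pos: [0.6482, -0.231, 0.2472]
orientation: [-3.136, -0.002, 1.219]
ft_force: [-0.6, 0.8, 0.1]
width: 0.0474
gripper_force: 0.0
[0.15 0.16 4.72] [-0.06 -0.02 -0.03]
```

```bash
python3 -m crank '[0,0.1,0.1,0,0,0,0,0,0.1,0.1,0,0,0,0]' >/dev/null
python3 - <<'E'
from h import *
c=arm.camera_params("wrist");p,d=arm.get_image("wrist");cv2.imwrite("pics/w3.png",p[...,::-1])
P=cloud(c,d);hsv=cv2.cvtColor(p,cv2.COLOR_RGB2HSV);H,S=hsv[...,0],hsv[...,1]
o=(H<16)&(S>130)&(P[...,2]>.03)&(P[...,2]<.09)&(abs(P[...,0]-.65)<.05)&(abs(P[...,1]+.23)<.05);b=(H>100)&(H<130)&(S>110)&(abs(P[...,2]-.022)<.008)&(abs(P[...,0]-.65)<.07)&(abs(P[...,1]+.23)<.07)
t=o&(P[...,2]>.070)
for m,z in((t,.075),(o,.075),(b,.022)):
    uv=np.argwhere(m)[:,::-1]
    X=plane(c,uv,z);print(m.sum(),X.mean(0),np.median(P[m],0),cv2.minAreaRect((X[:,:2]*1000).astype(np.float32)))
print(arm.get_state()["eef_pos"],arm.get_state()["orientation"])
E
```

```text
173 [ 0.6534162  -0.22810378  0.075     ] [ 0.65345511 -0.22812122  0.074683  ] ((653.3872680664062, -228.12841796875), (11.334142684936523, 22.040393829345703), 66.23250579833984)
260 [ 0.65423023 -0.2253649   0.075     ] [ 0.65402278 -0.22625376  0.07400247] ((654.2767944335938, -225.83914184570312), (17.097412109375, 21.651580810546875), 70.10848999023438)
1441 [ 0.65386163 -0.22589127  0.022     ] [ 0.65531457 -0.22335159  0.02158064] ((652.9558715820312, -228.502685546875), (50.210079193115234, 68.21692657470703), 70.10193634033203)
[ 0.65005651 -0.22759278  0.25017547] [-3.14046394e+00 -6.34660240e-04  1.22362866e+00]
```

View pics/w3.png

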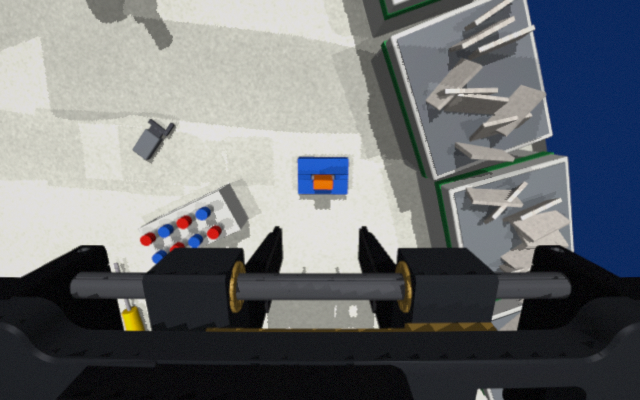

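The wrist view shows the orange grip at (323,182) in the blue stand at (323,175), midway between the open fingers. I check what lies under the gripper body, then go down.

Run:
```python
from h import *
c=arm.camera_params("wrist");p,d=arm.get_image("wrist");P=cloud(c,d)
a=R.from_euler("z",70.1,degrees=True).as_matrix()
Q=(P-[.6534,-.2281,0])@a
for lo,hi in((-.1,-.06),(-.06,-.03),(.03,.06),(.06,.09),(.09,.11)):
    m=(d>0)&(d>.2)&(Q[...,1]>lo)&(Q[...,1]<hi)&(abs(Q[...,0])<.045);print(lo,hi,m.sum(),P[m][:,2].max() if m.any() else None)
rows([.6534,-.2283,.041],np.radians(70))
```

```text
-0.1 -0.06 1678 0.0024160935778611003
-0.06 -0.03 1212 0.02317131588473037
0.03 0.06 1222 0.02386730647089047
0.06 0.09 1256 0.0023794301173133414
0.09 0.11 837 0.002110398742555475
[ 0.04  0.34 20.96] [-0.01 -0.01  0.02]
```

```bash
python3 -m crank '[0,0,0.35,4,0,0,0,0,0,0.35,8,0,0,0,0,0,0.35,12,0,0,0,0,0,0.35,15.5,0,0,0,0,0,0.35,15.5,0,0,0,0,0,0.35,15.5,0,0,0]'
python3 - <<'E'
from h import *
rows([.6534,-.2283,.041],np.radians(70))
E
```

```text
t: 7.22
eef_pos: [0.652, -0.2288, 0.0936]
orientation: [-3.137, -0.0, 1.223]
ft_force: [-0.4, 0.8, 1.5]
width: 0.0476
gripper_force: 0.0
[0.09 0.14 5.26] [-0.06 -0.01  0.02]
```

```bash
python3 -m crank '[0,0.1,0.1,2,0,0,0,0,0.1,0.1,4,0,0,0,0,0.1,0.1,5.2,0,0,0,0,0.1,0.1,5.2,0,0,0,0,0.1,0.1,5.2,0,0,0]'
python3 - <<'E'
from h import *
rows([.6534,-.2283,.041],np.radians(70))
E
python3 -m crank '[-0.5,0,0,0,0,0,0,-1,0,0,0,0,0,0,-1,0,0,0,0,0,0,-1,0,0,0,0,0,0,-1,0,0,0,0,0,0,-1,0,0,0,0,0,0]'
```

```text
t: 7.63
eef_pos: [0.6558, -0.2301, 0.0456]
orientation: [3.14, 0.0, 1.222]
ft_force: [0.7, 0.6, 0.1]
width: 0.0478
gripper_force: 0.0
[ 0.09 -0.29  0.46] [0.02 0.   0.01]
t: 8.13
eef_pos: [0.6549, -0.23, 0.0444]
orientation: [-3.142, 0.0, 1.222]
ft_force: [-1.4, 1.0, 2.4]
width: 0.024
gripper_force: 29.9
```

```bash
python3 -m crank '[-1,0,0,0,0,0,0,-1,0,0,-0.5,0,0,0,-1,0,0,-1.5,0,0,0,-1,0,0,-3,0,0,0,-1,0,0,-6,0,0,0,-1,0,0,-10,0,0,0,-1,0,0,-14,0,0,0,-1,0,0,-18,0,0,0]'
python3 -m crank '[-1,0,0,-2,0,0,0,-1,0,0,-2,0,0,0,-1,0,0,-2,0,0,0]'
python3 - <<'E'
from h import *
rows([.5416,.06,.25],np.radians(99.7))
c=arm.camera_params("wrist");p,d=arm.get_image("wrist");cv2.imwrite("pics/w4.png",p[...,::-1])
E
```

```text
t: 8.8
eef_pos: [0.6548, -0.2299, 0.227]
orientation: [3.14, 0.0, 1.222]
ft_force: [0.1, -0.4, -0.3]
width: 0.0238
gripper_force: 29.9
t: 9.05
eef_pos: [0.656, -0.2304, 0.2476]
orientation: [3.136, 0.0, 1.222]
ft_force: [-0.0, -0.2, -0.6]
width: 0.024
gripper_force: 29.9
[ 23.38 -20.67  -0.37] [ 0.06  0.02 -5.94]
```

View pics/w4.png

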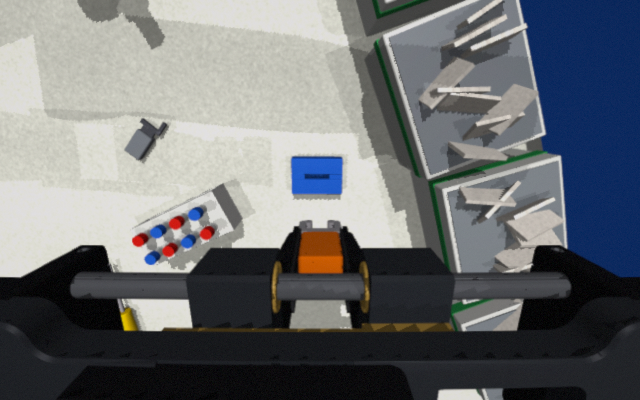

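The clip is held upright and centred. The orange block is at (320,245) and the noses are at (303,227) and (337,227). The stand is empty.

```bash
python3 -m crank '[-1,23.4,-20.7,-0.4,0,0,-5.94,-1,23.4,-20.7,-0.4,0,0,-5.94,-1,23.4,-20.7,-0.4,0,0,-5.94,-1,23.4,-20.7,-0.4,0,0,-5.94,-1,23.4,-20.7,-0.4,0,0,-5.94,-1,23.4,-20.7,-0.4,0,0,-5.94,-1,23.4,-20.7,-0.4,0,0,-5.94,-1,23.4,-20.7,-0.4,0,0,-5.94]'
python3 -m crank '[-1,0,0,0,0,0,0,-1,0,0,0,0,0,0,-1,0,0,0,0,0,0,-1,0,0,0,0,0,0]'
python3 - <<'E'
from h import *
c=arm.camera_params("wrist");p,d=arm.get_image("wrist");np.savez("w5.npz",p=p,d=d)
cv2.imwrite("pics/w5.png",cv2.resize(p[100:270,240:400,::-1],(560,595),interpolation=2))
P=cloud(c,d);m=(d>0)&(P[...,2]>.085)&(P[...,2]<.135)
L=[]
for v in range(60,240,4):
    u=np.flatnonzero(m[v,295:355])+295
    if len(u)<5: continue
    g=[k for k in np.split(u,np.flatnonzero(np.diff(u)>1)+1) if k[0]<=322<=k[-1]]
    if g:
        a,b=g[0][0]-.5,g[0][-1]+.5;X=plane(c,[[a,v],[b,v]],.102);w=np.hypot(*(X[1]-X[0])[:2]);M=X.mean(0)
        if .022<w<.039 : L.append([M[0],M[1]]);print(v,a,b,np.round(M[:2],4),round(w,4),P[v,322,2])
L=np.array(L);k=np.polyfit(L[:,1],L[:,0],1);print(k,np.degrees(np.arctan(-k[0])),np.polyval(k,[.07,.09,.107]))
# clip: orange block edges and noses
hsv=cv2.cvtColor(p,cv2.COLOR_RGB2HSV);o=(hsv[...,0]<16)&(hsv[...,1]>150)&(hsv[...,2]>120)
for v in(235,240,245,250,255):
    u=np.flatnonzero(o[v,280:360])+280
    if len(u):print(v,u[0],u[-1])
st=arm.get_state();print(st["eef_pos"],st["orientation"])
rows([.538,.083,.17],np.radians(99.5))
E
```

```text
t: 9.77
eef_pos: [0.5373, 0.0641, 0.245]
orientation: [-3.137, -0.002, 1.743]
ft_force: [0.7, -0.3, 0.0]
width: 0.024
gripper_force: 29.9
t: 10.1
eef_pos: [0.5403, 0.0597, 0.2466]
orientation: [-3.14, 0.0, 1.739]
ft_force: [0.6, -0.2, -0.3]
width: 0.0244
gripper_force: 29.9
60 310.5 333.5 [0.5203 0.1904] 0.0227 0.11299373532995571
64 310.5 334.5 [0.5214 0.1868] 0.0238 0.11122488030998873
68 310.5 334.5 [0.522  0.1832] 0.0239 0.11179262074379337
76 310.5 334.5 [0.5233 0.1758] 0.024 0.11199116161146211
80 310.5 334.5 [0.5239 0.1721] 0.0241 0.11185081835312688
84 310.5 334.5 [0.5246 0.1684] 0.0242 0.11186364054884523
104 306.5 338.5 [0.5278 0.1494] 0.0327 0.11705074706840612
108 306.5 338.5 [0.5285 0.1455] 0.0328 0.11629038050235563
112 304.5 339.5 [0.5287 0.1415] 0.036 0.11713558843910399
116 304.5 331.5 [0.5253 0.1369] 0.0279 0.11734739671052014
120 304.5 339.5 [0.53   0.1337] 0.0363 0.11719305962078347
124 304.5 339.5 [0.5307 0.1297] 0.0364 0.11769217084480765
128 304.5 338.5 [0.5309 0.1256] 0.0355 0.11781809436041374
132 304.5 338.5 [0.5315 0.1216] 0.0356 0.11705669505450705
140 304.5 338.5 [0.5329 0.1135] 0.0358 0.11755194726003843
144 307.5 337.5 [0.5347 0.1096] 0.0317 0.11791442639605204
152 310.5 332.5 [0.535  0.1011] 0.0234 0.10961957876355993
156 310.5 332.5 [0.5358 0.0969] 0.0235 0.1104898690362604
160 310.5 332.5 [0.5365 0.0927] 0.0236 0.11149357103034313
164 310.5 332.5 [0.5372 0.0885] 0.0237 0.11003114287420185
176 310.5 332.5 [0.5394 0.0755] 0.0239 0.11166371289556654
180 310.5 332.5 [0.5402 0.0712] 0.024 0.11121925761504176
[-0.1618141   0.55142194] 9.19159376111027 [0.54009496 0.53685868 0.53410784]
235 330 331
240 324 326
245 322 334
250 322 337
255 301 336
[0.54048699 0.05962387 0.24687817] [-3.14013634e+00 -3.81506502e-06  1.73864352e+00]
[2.35 0.16 7.69] [-0.02 -0.    0.02]
```

View pics/w5.png

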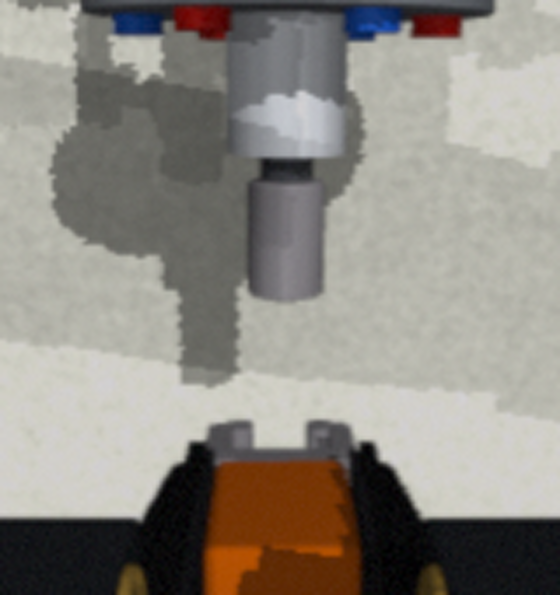

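The crop shows the groove as a dark neck at (287,168) next to the hub end, with the clip noses at (230,440) and (330,440). The shaft is about 1.6 mm to the right of the tool centre, which I correct.

```bash
python3 -m crank '[-1,2.3,0.16,0,0,0,0,-1,2.3,0.16,3.5,0,0,0,-1,2.3,0.16,7,0,0,0,-1,2.3,0.16,7.7,0,0,0,-1,2.3,0.16,7.7,0,0,0,-1,2.3,0.16,7.7,0,0,0]'
python3 - <<'E'
from h import *
y=.088;rows([.5516-.165*y,y,.151],np.radians(99.5))
E
```

```text
t: 10.65
eef_pos: [0.5385, 0.083, 0.1712]
orientation: [-3.141, 0.0, 1.739]
ft_force: [1.0, -0.8, -0.2]
width: 0.0238
gripper_force: 29.9
[ 0.52 -0.06  2.02] [-0.    0.    0.03]
```

```bash
python3 -m crank '[-1,0.5,-0.05,1,0,0,0,-1,0.5,-0.05,2,0,0,0,-1,0.5,-0.05,2,0,0,0,-1,0.5,-0.05,2,0,0,0]'
python3 -m crank '[-1,0.4,0,0,0,0,0,-1,0.8,0,0,0,0,0,-1,1.2,0,0,0,0,0,-1,1.2,0,0,0,0,0,-1,1.2,0,0,0,0,0]'
python3 - <<'E'
from h import *
y=.103;rows([.5516-.165*y,y,.1505],np.radians(99.5))
E
```

```text
t: 10.98
eef_pos: [0.5365, 0.0886, 0.1505]
orientation: [-3.141, -0.0, 1.74]
ft_force: [0.3, -0.4, -0.7]
width: 0.024
gripper_force: 29.9
t: 11.4
eef_pos: [0.5348, 0.1007, 0.151]
orientation: [3.141, 0.0, 1.741]
ft_force: [-0.4, 0.3, 0.6]
width: 0.0239
gripper_force: 29.9
[0.23 0.02 0.05] [0.01 0.   0.05]
```

```bash
for i in 1; do :; done; python3 -m crank '[-1,0.2,0,0,0,0,0,-1,0.2,0,0,0,0,0,-1,0.2,0,0,0,0,0]'
python3 -m crank '[-1,0.1,0,0,0,0,0,-1,0.1,0,0,0,0,0,-1,0.1,0,0,0,0,0]'
```

```text
t: 11.65
eef_pos: [0.5344, 0.1023, 0.1508]
orientation: [3.142, 0.0, 1.74]
ft_force: [0.3, 0.5, -0.3]
width: 0.0239
gripper_force: 29.9
t: 11.9
eef_pos: [0.5342, 0.1033, 0.1507]
orientation: [-3.142, 0.0, 1.74]
ft_force: [-0.5, 0.1, 0.3]
width: 0.024
gripper_force: 29.9
```

```bash
python3 -m crank '[-1,0.1,0,0,0,0,0,-1,0.1,0,0,0,0,0,-1,0.1,0,0,0,0,0]'
```

```text
t: 12.15
eef_pos: [0.534, 0.1043, 0.1507]
orientation: [-3.142, 0.0, 1.74]
ft_force: [-0.7, -0.6, -0.8]
width: 0.0237
gripper_force: 29.9
```

```bash
python3 -m crank '[-1,0.1,0,0,0,0,0,-1,0.1,0,0,0,0,0,-1,0.1,0,0,0,0,0]'
```

```text
t: 12.4
eef_pos: [0.5338, 0.1053, 0.1507]
orientation: [-3.142, 0.0, 1.74]
ft_force: [1.0, 0.7, -0.8]
width: 0.0239
gripper_force: 29.9
```

```bash
python3 -m crank '[-1,0.1,0,0,0,0,0,-1,0.1,0,0,0,0,0,-1,0.1,0,0,0,0,0]'
```

```text
t: 12.65
eef_pos: [0.5337, 0.1063, 0.1508]
orientation: [3.142, 0.0, 1.74]
ft_force: [0.6, -0.3, -0.4]
width: 0.0237
gripper_force: 29.9
```

```bash
python3 -m crank '[-1,0.1,0,0,0,0,0,-1,0.1,0,0,0,0,0,-1,0.1,0,0,0,0,0]'
```

```text
t: 12.9
eef_pos: [0.5335, 0.1073, 0.1507]
orientation: [-3.142, 0.0, 1.74]
ft_force: [-0.9, -0.1, -0.9]
width: 0.0236
gripper_force: 29.9
```

```bash
python3 -m crank '[-1,0.1,0,0,0,0,0,-1,0.1,0,0,0,0,0,-1,0.1,0,0,0,0,0]'
```

```text
t: 13.15
eef_pos: [0.5334, 0.1078, 0.1508]
orientation: [-3.142, 0.001, 1.74]
ft_force: [-0.4, -2.1, 0.3]
width: 0.024
gripper_force: 29.9
```

```bash
python3 -m crank '[-1,0.05,0,0,0,0,0,-1,0.05,0,0,0,0,0,-1,0.05,0,0,0,0,0]'
```

```text
t: 13.4
eef_pos: [0.5333, 0.108, 0.1507]
orientation: [-3.141, 0.002, 1.74]
ft_force: [-0.2, -6.0, 0.3]
width: 0.0237
gripper_force: 30.0
```

```bash
python3 -m crank '[-1,-0.1,0,0,0,0,0,-1,-0.24,0.05,0,0,0,0,-1,-0.24,0.05,0,0,0,0,-1,-0.24,0.05,0,0,0,0]'
python3 -m crank '[-1,0,0,0.2,0,0,0,-1,0,0,0.4,0,0,0,-1,0,0,0.4,0,0,0]'
```

```text
t: 13.73
eef_pos: [0.5342, 0.1071, 0.1507]
orientation: [3.141, -0.001, 1.74]
ft_force: [-0.2, -0.6, -0.8]
width: 0.0237
gripper_force: 30.0
t: 13.98
eef_pos: [0.5338, 0.1067, 0.1461]
orientation: [-3.141, -0.0, 1.74]
ft_force: [-1.1, -0.0, -0.4]
width: 0.0244
gripper_force: 30.0
```

```bash
python3 -m crank '[-1,0,0,0.1,0,0,0,-1,0,0,0.2,0,0,0,-1,0,0,0.2,0,0,0]'
```

```text
t: 14.23
eef_pos: [0.534, 0.1065, 0.1445]
orientation: [-3.141, -0.0, 1.74]
ft_force: [-0.0, -0.8, -0.3]
width: 0.0238
gripper_force: 30.0
```

Already 4 mm below the plain-shaft rest height with no force, so the clip is in the groove. I press gently.

```bash
python3 -m crank '[-1,0,0,0.1,0,0,0,-1,0,0,0.2,0,0,0,-1,0,0,0.2,0,0,0]'
```

```text
t: 14.48
eef_pos: [0.534, 0.1064, 0.1426]
orientation: [-3.141, -0.0, 1.74]
ft_force: [-0.8, 1.0, -0.5]
width: 0.0238
gripper_force: 30.0
```

```bash
python3 -m crank '[-1,0,0,0.1,0,0,0,-1,0,0,0.1,0,0,0,-1,0,0,0.1,0,0,0]'
```

```text
t: 14.73
eef_pos: [0.534, 0.1064, 0.1418]
orientation: [-3.141, 0.0, 1.74]
ft_force: [-1.8, -0.5, 1.6]
width: 0.0239
gripper_force: 30.0
```

```bash
python3 -m crank '[-1,0,0,0.1,0,0,0,-1,0,0,0.1,0,0,0,-1,0,0,0.1,0,0,0]'
```

```text
t: 14.98
eef_pos: [0.5342, 0.1064, 0.141]
orientation: [-3.142, 0.0, 1.74]
ft_force: [-2.0, -1.0, 3.1]
width: 0.0238
gripper_force: 30.0
```

```bash
python3 -m crank '[-1,0,-0.05,0.1,0,0,0,-1,0,-0.05,0.1,0,0,0,-1,0,-0.05,0.1,0,0,0]'
```

```text
t: 15.23
eef_pos: [0.534, 0.1064, 0.1403]
orientation: [3.141, 0.0, 1.74]
ft_force: [-1.7, -1.0, 5.6]
width: 0.0235
gripper_force: 30.0
```

```bash
python3 -m crank '[-1,0,0,0.1,0,0,0,-1,0,0,0.1,0,0,0,-1,0,0,0.1,0,0,0]'
```

```text
t: 15.48
eef_pos: [0.534, 0.1064, 0.1391]
orientation: [3.141, 0.0, 1.74]
ft_force: [-1.5, 0.0, 4.8]
width: 0.0238
gripper_force: 30.0
```

```bash
python3 -m crank '[-1,0,0,0.1,0,0,0,-1,0,0,0.1,0,0,0,-1,0,0,0.1,0,0,0]'
```

```text
t: 15.73
eef_pos: [0.5338, 0.1062, 0.1375]
orientation: [3.141, 0.0, 1.74]
ft_force: [0.1, -1.5, 1.6]
width: 0.0236
gripper_force: 30.0
```

```bash
python3 -m crank '[-1,0,0,0.1,0,0,0,-1,0,0,0.2,0,0,0,-1,0,0,0.2,0,0,0]'
```

```text
t: 15.98
eef_pos: [0.5335, 0.1064, 0.1348]
orientation: [-3.141, -0.0, 1.74]
ft_force: [0.9, 0.4, -1.3]
width: 0.0236
gripper_force: 30.0
```

```bash
python3 -m crank '[-1,0,0,0.1,0,0,0,-1,0,0,0.2,0,0,0,-1,0,0,0.2,0,0,0]'
```

```text
t: 16.23
eef_pos: [0.5334, 0.1062, 0.1326]
orientation: [-3.141, 0.0, 1.74]
ft_force: [1.5, -0.4, -3.7]
width: 0.0239
gripper_force: 30.0
```

```bash
python3 -m crank '[-1,0,0,0.1,0,0,0,-1,0,0,0.2,0,0,0,-1,0,0,0.2,0,0,0]'
```

```text
t: 16.48
eef_pos: [0.5334, 0.1064, 0.131]
orientation: [-3.141, -0.0, 1.74]
ft_force: [1.9, 0.6, -4.3]
width: 0.0241
gripper_force: 30.0
```

```bash
python3 -m crank '[-1,0,0.05,0.1,0,0,0,-1,0,0.05,0.1,0,0,0,-1,0,0.05,0.1,0,0,0]'
```

```text
t: 16.73
eef_pos: [0.5337, 0.1064, 0.1302]
orientation: [-3.14, -0.0, 1.74]
ft_force: [0.7, 0.1, -4.5]
width: 0.0239
gripper_force: 30.0
```

```bash
python3 -m crank '[-1,0,0,0.1,0,0,0,-1,0,0,0.1,0,0,0,-1,0,0,0.1,0,0,0]'
```

```text
t: 16.98
eef_pos: [0.5339, 0.1064, 0.1295]
orientation: [-3.141, -0.0, 1.74]
ft_force: [0.3, -0.1, -3.0]
width: 0.0238
gripper_force: 30.0
```

```bash
python3 -m crank '[-1,0,0,0.1,0,0,0,-1,0,0,0.1,0,0,0,-1,0,0,0.1,0,0,0]'
```

```text
t: 17.23
eef_pos: [0.5341, 0.1064, 0.1291]
orientation: [-3.141, -0.0, 1.74]
ft_force: [-2.9, -0.7, 0.9]
width: 0.0241
gripper_force: 30.0
```

One more millimetre to confirm the seat at .129.

```bash
python3 -m crank '[-1,0,-0.02,0.1,0,0,0,-1,0,-0.02,0.1,0,0,0,-1,0,-0.02,0.1,0,0,0]'
```

```text
t: 17.48
eef_pos: [0.5343, 0.1065, 0.129]
orientation: [3.141, 0.0, 1.74]
ft_force: [-4.0, -0.6, 5.3]
width: 0.0236
gripper_force: 30.0
```

```bash
python3 -m crank '[-1,0,0,0.1,0,0,0,-1,0,0,0.1,0,0,0,-1,0,0,0.1,0,0,0]'
```

```text
t: 17.73
eef_pos: [0.5346, 0.1065, 0.1288]
orientation: [3.14, 0.0, 1.74]
ft_force: [-5.5, -1.1, 9.3]
width: 0.0237
gripper_force: 30.0
```

Seated firmly. I relieve the pressure, open, and rise.

```bash
python3 -m crank '[-1,0,-0.05,-0.25,0,0,0,-1,0,-0.05,-0.25,0,0,0]'
python3 -m crank '[-0.3,0,0,0,0,0,0,-0.1,0,0,0,0,0,0,-0.1,0,0,0,0,0,0,-0.1,0,0,0,0,0,0,-0.1,0,0,0,0,0,0]'
python3 -m crank '[-0.1,0,0,-1,0,0,0,-0.1,0,0,-3,0,0,0,-0.1,0,0,-6,0,0,0,-0.1,0,0,-10,0,0,0,-0.1,-4,0,-13,0,0,0,-0.1,-7,0,-13,0,0,0,-0.1,-7,0,-13,0,0,0,-0.1,-7,0,-13,0,0,0]'
python3 - <<'E'
from h import *
arm.get_image("wrist")
c=arm.camera_params("wrist");p,d=arm.get_image("wrist");P=cloud(c,d)
cv2.imwrite("pics/w6.png",cv2.resize(p[20:220,230:430,::-1],(600,600),interpolation=2))
hsv=cv2.cvtColor(p,cv2.COLOR_RGB2HSV);o=(hsv[...,0]<16)&(hsv[...,1]>150)&(abs(P[...,1]-.106)<.03)&(abs(P[...,0]-.534)<.03)
q=P[o];print(o.sum(),np.percentile(q,[2,50,98],axis=0));t=o&(P[...,2]>.155);X=plane(c,np.argwhere(t)[:,::-1],.16);print(cv2.minAreaRect((X[:,:2]*1000).astype(np.float32)))
E
```

```text
t: 17.9
eef_pos: [0.5338, 0.1064, 0.1294]
orientation: [3.14, 0.0, 1.74]
ft_force: [-0.9, -0.4, -1.2]
width: 0.0239
gripper_force: 30.0
t: 18.32
eef_pos: [0.5337, 0.1063, 0.1292]
orientation: [3.141, -0.0, 1.74]
ft_force: [-0.0, -0.0, 0.3]
width: 0.0424
gripper_force: 0.0
t: 18.98
eef_pos: [0.5459, 0.0361, 0.2608]
orientation: [3.139, 0.0, 1.737]
ft_force: [0.2, 0.1, -0.2]
width: 0.0426
gripper_force: 0.0
336 [[0.5233894  0.10053239 0.15793035]
 [0.53411359 0.10665084 0.15940257]
 [0.54523318 0.11262409 0.1610171 ]]
((635.6636352539062, 65.79462432861328), (29.632495880126953, 303.77069091796875), 65.57707977294922)
```

View pics/w6.png

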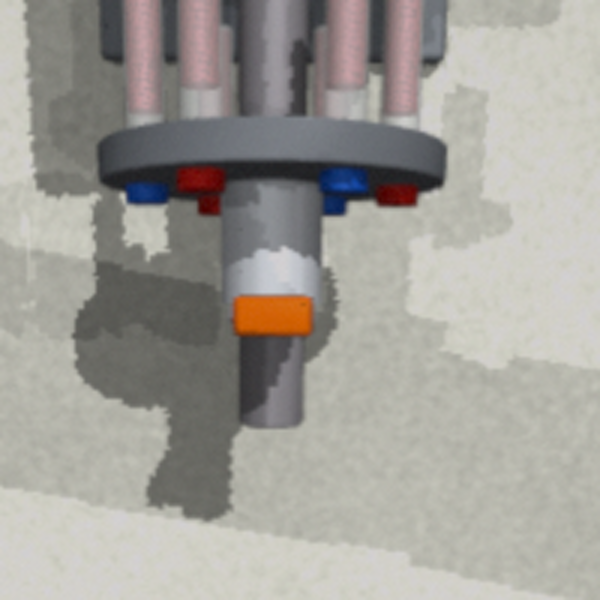

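The clip's orange grip sits square at (273,315), right at the hub end. Its top measures z = 0.159–0.160, and full seating is 0.160. The robot is clear of everything.

```bash
python3 -c "
from station import arm
print(arm.finish_job())"
```

```text
the job is handed in; nothing more can be done
None
```

The wheel is pushed fully home, the spring clip has snapped onto its seat in the shaft groove and been released, and I handed the job in; it returned no verdict.

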